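Set the valves of the filtration manifold for one sample

ROBOT

A 6-joint arm with a two-finger parallel gripper is mounted at the origin on the work surface. World frame = base frame: x ahead of the robot, y to its left, z up, the work surface at z = 0. Lengths are in m, angles in rad, forces in N, time in s.
With the tool pointing down it reaches from about 0.275 to 0.975 m from the base axis. Payload 8.4 kg.
Tool frame: the origin (TCP) lies on the front face of the gripper's body, between the roots of the fingers; the fingertips stand 88 mm ahead of it and the grasp point (between the pads) lies 69 mm ahead of it (tips_ahead is the distance from the TCP to the fingertips, in m); z points along the fingers, y is the line along which they close (so a half turn about z gives the same grasp; the last joint's range is limited). The gripper opens to 92 mm and grips with 3 to 60 N. Pads are 20 mm wide; open, the fingers measure 128 mm over their backs; the gripper's body (75 mm by 189 mm) begins 69 mm behind the grasp point.
Start: joints at [-1.326, 0.353, 1.633, -0, 1.155, -0.002], TCP at [0.153, -0.606, 0.303] pointing down, gripper open.
Joint ranges: [-2.63, 2.63], [-0.92, 2.1], [0.06, 2.66], [-1.3, 4.44], [0, 2.69], [-3.02, 3.02]. Speed limits (rad/s): [2.22, 2.22, 2.79, 3.14, 3.14, 3.14].

INTERFACE

Orientations are given as a unit quaternion [w, x, y, z].
In Python, from plant import * gives the robot as it stands. The module is installed in compiled form; this text tells all that it offers.
- The arm moves only by the shell command python3 -m handwheel 'ROWS'. ROWS is JSON, a list of rows, each a list of 7 numbers: the shift along the tool's x, y, z in units of 200 mm (1.0 is 200 mm), then the turn, a rotation vector about the tool's x, y, z in units of pi rad (1.0 is pi rad), then the opening, from -1 (shut) to 1 (fully open). A call has 1 to 10 rows; each row shifts and turns the commanded pose from where the row before left it, along the tool's axes as they then stand; what a row does not reach is not made up. A row lasts 1/8 s, in which the tool goes at most 62.5 mm and 10.7 degrees, less where a joint would pass 70% of its speed; a pose out of reach is approached as far as the arm can. A call with a number of a shift or a turn outside -1 to 1 is refused whole. A call with a gripper value outside its range is refused whole. The fingers move at their own pace and stop on an object; the grip force is fixed at half the most. Time passes only in rows, so rows that do not move let the fingers close. It gives the time, the measured TCP pose, the force, the opening and the grip force at its end, in the units of the state.
- state(): the state, without advancing time (a new reading comes with each control period).
- read_camera(name): name is "scene" or "top"; returns the picture (420x560x3 uint8, blue, green, red); there is no depth.
- get_calibration(name): a dict with "mtx" (3x3 intrinsics, pixels), "R" (3x3) and "t" (3): a world point X has camera coordinates R X + t. Camera axes: x right, y down, z forward; pixel columns grow to the right and rows downward; lengths in m; the calibration is good to about 2 mm. A picture is of the moment at which its call begins. get_calibration takes no time and is no camera call.
- hand_in(): hands the job in; it is judged then, once.
The state is a dict: "clock": time; "joint_pos": joint angles; "joint_velocities": joint speeds; "joint_efforts": joint torques, N m; "ee_pos": TCP position; "ee_rot": TCP orientation; "ft_force": force on the tool from outside, world axes, zero at the start; "ft_torque": the same for the moment, N m; "grip_width": finger opening in m; "gripper_force": force on a finger pad.
Only numpy, scipy, OpenCV 4.12 (cv2) and the standard library are available. Lean on these libraries where they do the work, as an engineer would, in place of code of your own. Each camera call takes 0.05 s, during which the arm holds its last target. There are 200 camera calls.

TASK

Set the three lever valves of the vacuum filtration manifold, all left part-way, so that the vacuum draws only through the head that carries the filter funnel: open fully the valve on the funnel's pipe (its lever in line with the pipe, pointing to the robot) and fully shut the other two (levers straight across their pipes, pointing to the left). Push the levers round gently with a fingertip, without gripping them, leave the funnel, the lids, the bottle, the jar and the beaker where they stand, and finish with the hand clear.

Things in the scene. Friction and masses are not known exactly. Their poses are not given: they have to be found in the camera images.
- manifold: three-place vacuum filtration manifold, bare steel, fixed. Origin: on the bench below the middle valve's stem; x from the robot's side (header) to the far side (filter heads), y along the row to the left, z up. Three level pipes along x (14 mm thick, axis 45 mm up) at y = +130, 0, -130 mm, each with a quarter-turn ball valve at x = 0 (27 mm thick, 58 mm long), upright stem, lever above
- header (a point): middle of the vacuum header nearest the robot: a level tube 32 mm thick, 400 mm long, along the manifold's y at x = -95 mm, axis 45 mm and top 61 mm above the bench; a drop pipe at its right end (y = -240 mm). Under the levers' sweep nothing is higher than this top, apart from the valve stems (18 mm across)
- valve_left (a joint): angle of the left-hand (+y) valve's lever, rad: 0 = shut (across its pipe, pointing to the manifold's +y, left), 1.571 = fully open (in line with its pipe, pointing to the manifold's -x, to the robot); anticlockwise from above as it opens. Hard stop at both ends; stiff by friction (0.15 N m, 2 to 3 N near its end), stays where left. Starts at 0.3 to 1.25
- valve_left_stem (a point): point on the upright turning axis of the left-hand (+y) valve, at mid-height of its lever's black sleeve (95 mm above the bench)
- valve_left_tip (a point): free end of the lever of the left-hand (+y) valve, 85 mm from the stem axis. The lever's outer part, 33 to 85 mm from the axis, is a black plastic sleeve 14 mm wide and 12 mm high, 89 to 101 mm above the bench; inward a thin cranked steel strip, 12 mm wide, goes down to the stem
- seat_left (a point): centre of the flat top of the left-hand (+y) filter head, 95 mm above the bench, behind the left-hand (+y) valve on the same pipe
- valve_mid (a joint): angle of the middle valve's lever, rad: 0 = shut (across its pipe, pointing to the manifold's +y, left), 1.571 = fully open (in line with its pipe, pointing to the manifold's -x, to the robot); anticlockwise from above as it opens. Hard stop at both ends; stiff by friction (0.15 N m, 2 to 3 N near its end), stays where left. Starts at 0.3 to 1.25
- valve_mid_stem (a point): point on the upright turning axis of the middle valve, at mid-height of its lever's black sleeve (95 mm above the bench)
- valve_mid_tip (a point): free end of the lever of the middle valve, 85 mm from the stem axis. The lever's outer part, 33 to 85 mm from the axis, is a black plastic sleeve 14 mm wide and 12 mm high, 89 to 101 mm above the bench; inward a thin cranked steel strip, 12 mm wide, goes down to the stem
- seat_mid (a point): centre of the flat top of the middle filter head, 95 mm above the bench, behind the middle valve on the same pipe
- valve_right (a joint): angle of the right-hand (-y) valve's lever, rad: 0 = shut (across its pipe, pointing to the manifold's +y, left), 1.571 = fully open (in line with its pipe, pointing to the manifold's -x, to the robot); anticlockwise from above as it opens. Hard stop at both ends; stiff by friction (0.15 N m, 2 to 3 N near its end), stays where left. Starts at 0.3 to 1.25
- valve_right_stem (a point): point on the upright turning axis of the right-hand (-y) valve, at mid-height of its lever's black sleeve (95 mm above the bench)
- valve_right_tip (a point): free end of the lever of the right-hand (-y) valve, 85 mm from the stem axis. The lever's outer part, 33 to 85 mm from the axis, is a black plastic sleeve 14 mm wide and 12 mm high, 89 to 101 mm above the bench; inward a thin cranked steel strip, 12 mm wide, goes down to the stem
- seat_right (a point): centre of the flat top of the right-hand (-y) filter head, 95 mm above the bench, behind the right-hand (-y) valve on the same pipe
- funnel: the steel filter funnel: an open upright cup, 60 mm in diameter (66 at foot and rim), 98 mm high, standing loose on one of the three heads, a different one each time. Origin: centre of its underside, z up. Must not be disturbed
- lid1: one of two flat steel lids, 68 mm in diameter, 8 mm thick, with a black knob (22 mm high in all), lying loose on the two heads without a funnel. Origin: centre of its underside. Must not be disturbed
- lid2: one of two flat steel lids, 68 mm in diameter, 8 mm thick, with a black knob (22 mm high in all), lying loose on the two heads without a funnel. Origin: centre of its underside. Must not be disturbed
- reagent: white plastic reagent bottle with black cap, 60 mm in diameter, 150 mm high, standing loose on the bench to the right of the manifold. Origin: centre of its underside. Leave alone
- jar: amber glass jar with white lid, 64 mm in diameter, 75 mm high, loose on the bench to the right. Origin: centre of its underside. Leave alone
- beaker: white plastic beaker, 72 mm in diameter, 90 mm high, loose on the bench to the left of the manifold. Origin: centre of its underside. Leave alone
There are look-alikes about, which are no part of the job. Leave any red look-alike of the funnel alone.

How it is judged:
By the outcome, as a careful person would: the job done as asked, in the order asked, and still so for the second after the job is handed in, with the robot touching nothing.
It also fails if it takes over 48 s, if anything falls off the work surface, if the arm or the gripper's body presses on something with over 40 N, if the wrist force passes 120 N, or if a joint passes its speed limit or range.

## Working session

There is one attempt and no reset: what is moved stays moved. The work goes in short steps, Python scripts to look and compute and a shell command to move; the robot and the scene stay as the last step left them, time stands still between calls to the robot, and variables do not carry over. Pictures are saved under pics/ and viewed, at most 10 in all, crops included, and the job is handed in when it is done.

```bash
mkdir -p pics; python3 - <<'E'
from plant import *
import cv2
for n in("scene","top"):
    cv2.imwrite(f"pics/{n}0.png",read_camera(n)); c=get_calibration(n); print(c)
print(state())
E
```

```text
{'mtx': array([[435.63501822,   0.        , 278.2748009 ],
       [  0.        , 435.63501822, 209.47872495],
       [  0.        ,   0.        ,   1.        ]]), 'R': array([[ 0.26094854,  0.9653262 , -0.00715403],
       [ 0.62116326, -0.17357747, -0.76421664],
       [-0.73896012,  0.19497739, -0.64491996]]), 't': array([-0.15110737, -0.32538358,  1.69339815])}
{'mtx': array([[506.35487228,   0.        , 293.72753172],
       [  0.        , 506.35487228, 206.39675072],
       [  0.        ,   0.        ,   1.        ]]), 'R': array([[ 0.01306204, -0.99979965, -0.01516728],
       [-0.99779676, -0.01204613, -0.06524197],
       [ 0.0650462 ,  0.01598606, -0.9977542 ]]), 't': array([0.00674241, 0.60285183, 1.61013058])}
{'clock': 0.1, 'joint_pos': array([-1.32640315e+00,  3.53555512e-01,  1.63402105e+00,  1.45661538e-05,
        1.15519290e+00, -2.45293425e-03]), 'joint_velocities': array([-0.00081821, -0.00283982, -0.00135881, -0.00033827,  0.00138317,
       -0.00110246]), 'joint_efforts': array([ 4.48240758e-05, -5.94904768e+01, -3.34930015e+01,  6.99166604e-02,
        1.85078621e-02, -3.07861274e-05]), 'ee_pos': array([ 0.15261167, -0.60575512,  0.30206987]), 'ee_rot': array([-5.84908683e-04,  9.92393229e-01,  1.23106995e-01, -6.43932540e-05]), 'ft_force': array([-0.9277074 ,  0.51356912,  0.6596417 ]), 'ft_torque': array([-0.04552978, -0.02734261,  0.01255881]), 'gripper_force': 0.0, 'grip_width': 0.09179302616456579}
```

View pics/top0.png

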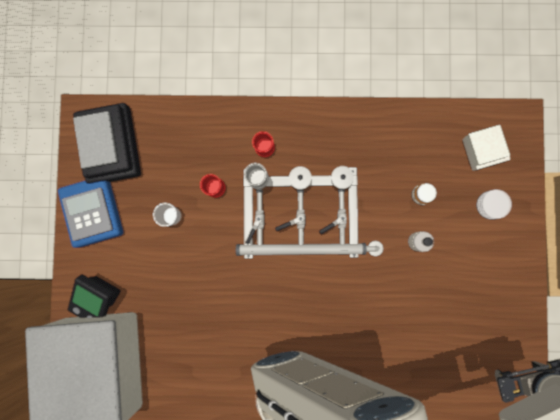

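View pics/scene0.png

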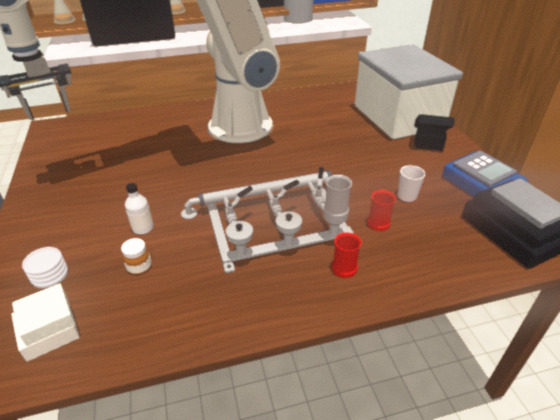

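The top view shows the steel funnel on the left head (257,176). The lids are on the middle head (300,178) and the right head (342,177). Possible mix-ups are the red funnels at (263,144) and (211,185) and the white beaker at (166,215), none of which stand on the manifold. So I open the left valve and shut the middle and right ones. Next is a close crop to check this and measure.

```bash
python3 - <<'E'
import cv2
a=cv2.imread("pics/top0.png")[155:265,230:390]
cv2.imwrite("pics/c1.png",cv2.resize(a,None,fx=5,fy=5,interpolation=cv2.INTER_CUBIC))
E
```

```text
(no output)
```

View pics/c1.png

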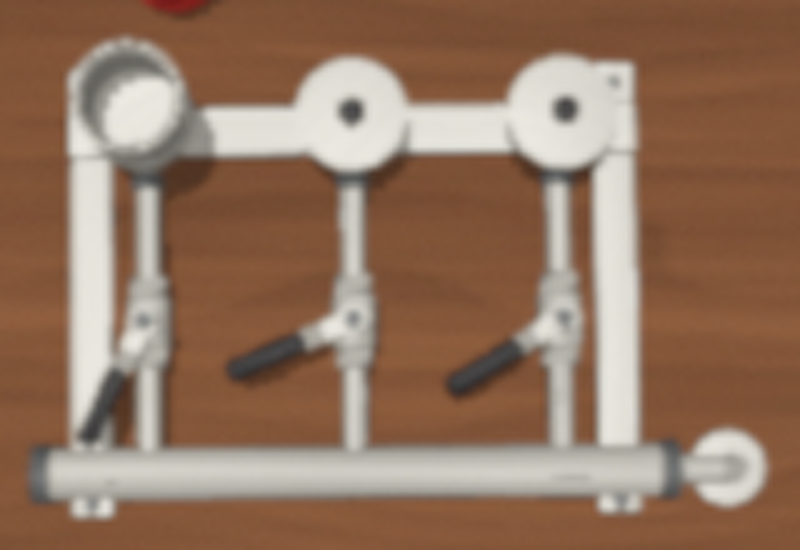

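The crop confirms it: steel funnel on the left head and lids on the other two. Stems are at (142,319), (353,318), (564,317). Lever ends are at (86,440), (230,371), (450,388). The header is centred near (358,472).

```bash
cat > h.py <<'E'
from plant import *
import numpy as np
from scipy.optimize import least_squares
from scipy.spatial.transform import Rotation as Ro
c=get_calibration("top")
def proj(P):
    q=(c["R"]@np.atleast_2d(P).T).T+c["t"]; q=q@c["mtx"].T; return q[:,:2]/q[:,2:]
def fit(stems,tips,hdr=None,knobs=None):
    f=lambda p: np.array([230,155])+(np.array(p)+.5)/5-.5
    ys=[.13,0,-.13]
    def w(p,P):
        P=np.array(P); s,k=np.sin(p[2]),np.cos(p[2])
        return np.c_[p[0]+k*P[:,0]-s*P[:,1],p[1]+s*P[:,0]+k*P[:,1],P[:,2]]
    def model(p):
        A=[[0,y,.088] for y in ys]+[[-.085*np.sin(a),y+.085*np.cos(a),.095] for y,a in zip(ys,p[3:6])]+[[-.095,0,.061]]
        return A
    o=np.array([f(q) for q in list(stems)+list(tips)+[hdr]])
    r=least_squares(lambda p:(proj(w(p,model(p)))-o).ravel(),[.5,0,0,.8,.5,.5])
    print("pose",r.x.round(4),"res",r.fun.round(1))
    W=w(r.x,model(r.x)); print(W.round(4)); return r.x
E
python3 - <<'E'
from h import *
fit([(142,319),(353,318),(564,317)],[(86,440),(230,371),(450,388)],(358,472))
s=state();print(s["ee_pos"],Ro.from_quat(np.roll(s["ee_rot"],-1)).as_matrix().round(3))
E
```

```text
pose [ 0.5628 -0.0084  0.0151  1.137   0.4093  0.5479] res [ 0.4 -0.3  0.4 -0.2  0.5 -0.1 -0.3  0.6 -0.4  0.2 -0.2  0.1 -0.5 -0.2]
[[ 0.5608  0.1215  0.088 ]
 [ 0.5628 -0.0084  0.088 ]
 [ 0.5648 -0.1384  0.088 ]
 [ 0.4832  0.1561  0.095 ]
 [ 0.5278  0.069   0.095 ]
 [ 0.5194 -0.0665  0.095 ]
 [ 0.4678 -0.0099  0.061 ]]
[ 0.15261167 -0.60575512  0.30206987] [[ 0.97   0.244 -0.   ]
 [ 0.244 -0.97   0.001]
 [ 0.    -0.001 -1.   ]]
```

```bash
cat >> h.py <<'E'
PO=(.5628,-.0084,.0151)
def here():
    s=state(); e=s["ee_pos"]; R=Ro.from_quat(np.roll(s["ee_rot"],-1)).as_matrix()
    m=Ro.from_euler("z",-PO[2]).apply(e-[PO[0],PO[1],0])
    print("t",round(s["clock"],2),"manif mm",(m*1000).round(1),"tipz",round(1000*e[2]-88,1),"yaw err",round(np.arctan2(R[1,0],R[0,0])-PO[2],4),"F",s["ft_force"].round(1))
    return R,e
def to(x,y,tipz):
    R,e=here(); P=Ro.from_euler("z",PO[2]).apply([x,y,tipz+.088])+[PO[0],PO[1],0]
    print("units",(R.T@(P-e)/.2).round(3))
E
python3 -m handwheel '[[0,0,0,0,0,0.037,-1],[0,0,0,0,0,0.037,-1],[0.09,-0.2,0,0,0,0,-1],[0.09,-0.2,0,0,0,0,-1],[0.09,-0.2,0,0,0,0,-1],[0.09,-0.2,0,0,0,0,-1],[0.09,-0.2,0,0,0,0,-1],[0.09,-0.2,0,0,0,0,-1],[0.09,-0.2,0,0,0,0,-1],[0.09,-0.2,0,0,0,0,-1]]'
python3 -c "from h import *;to(-.062,.205,.2)"
```

```text
clock: 1.35
ee_pos: [0.2923, -0.2826, 0.3026]
ee_rot: [-0.0, 1.0, 0.007, -0.0]
ft_force: [0.8, 0.4, 0.1]
grip_width: 0.0006
gripper_force: 0.0
t 1.35 manif mm [-274.6 -270.1  302.6] tipz 214.6 yaw err -0.0011 F [0.8 0.4 0.1]
units [ 1.06  -2.377  0.073]
```

```bash
python3 -m handwheel '[[0.09,-0.2,0,0,0,0,-1],[0.09,-0.2,0,0,0,0,-1],[0.09,-0.2,0,0,0,0,-1],[0.09,-0.2,0,0,0,0,-1],[0.09,-0.2,0,0,0,0,-1],[0.09,-0.2,0,0,0,0,-1],[0.09,-0.2,0,0,0,0,-1],[0.09,-0.2,0,0,0,0,-1],[0.09,-0.2,0,0,0,0,-1],[0.09,-0.2,0,0,0,0,-1]]'
python3 -m handwheel '[[0.08,-0.18,0,0,0,0,-1],[0,0,0,0,0,0,-1],[0,0,0,0,0,0,-1]]'
python3 -c "from h import *;to(-.062,.205,.084)"
```

```text
clock: 2.6
ee_pos: [0.4666, 0.12, 0.3025]
ee_rot: [0.0, 1.0, 0.007, -0.0]
ft_force: [0.4, -0.5, -0.2]
grip_width: 0.0004
gripper_force: 0.0
clock: 2.98
ee_pos: [0.4812, 0.1543, 0.3022]
ee_rot: [0.0, 1.0, 0.007, -0.001]
ft_force: [-0.5, -1.1, -0.0]
grip_width: 0.0006
gripper_force: 0.0
t 2.98 manif mm [-79.1 163.9 302.2] tipz 214.2 yaw err -0.0002 F [-0.5 -1.1 -0. ]
units [ 0.086 -0.206  0.651]
```

```bash
python3 -m handwheel '[[0.086,-0.206,0,0,0,0,-1],[0,0,0.15,0,0,0,-1],[0,0,0.15,0,0,0,-1],[0,0,0.15,0,0,0,-1],[0,0,0.12,0,0,0,-1],[0,0,0.08,0,0,0,-1],[0,0,0,0,0,0,-1],[0,0,0,0,0,0,-1]]'
python3 -c "from h import *;to(-.062,.155,.084)"
```

```text
clock: 3.98
ee_pos: [0.4989, 0.1961, 0.1735]
ee_rot: [-0.0, 1.0, 0.007, 0.0]
ft_force: [0.3, -0.3, 0.4]
grip_width: 0.0006
gripper_force: 0.0
t 3.98 manif mm [-60.8 205.4 173.5] tipz 85.5 yaw err -0.0011 F [ 0.3 -0.3  0.4]
units [-0.006  0.252  0.007]
```

```bash
python3 -m handwheel '[[0,0.04,0.01,0,0,0,-1],[0,0.04,0,0,0,0,-1],[0,0.03,0,0,0,0,-1],[0,0.03,0,0,0,0,-1],[0,0.03,0,0,0,0,-1],[0,0.03,0,0,0,0,-1],[0,0.02,0,0,0,0,-1],[0,0.02,0,0,0,0,-1]]'
python3 -c "from h import *;to(-.062,.155,.084)"
```

```text
clock: 4.97
ee_pos: [0.499, 0.1479, 0.1706]
ee_rot: [0.0, 1.0, 0.007, -0.0]
ft_force: [-2.0, 2.5, 0.6]
grip_width: 0.0003
gripper_force: 1.3
t 4.97 manif mm [-61.5 157.2 170.6] tipz 82.6 yaw err -0.0009 F [-2.   2.5  0.6]
units [-0.003  0.011 -0.007]
```

```bash
for i in 1 2 ; do python3 -m handwheel '[[0,0.008,0,0,0,0,-1],[0,0,0,0,0,0,-1]]' | grep -E 'pos|ft'; done
```

```text
ee_pos: [0.4993, 0.1464, 0.1707]
ft_force: [-0.6, 0.5, -0.5]
ee_pos: [0.4992, 0.145, 0.1707]
ft_force: [-1.1, 1.2, 0.0]
```

```bash
python3 -m handwheel '[[0,0.008,0,0,0,0,-1],[0,0,0,0,0,0,-1]]' | grep -E 'pos|ft'
```

```text
ee_pos: [0.4991, 0.1433, 0.1706]
ft_force: [-1.5, 2.3, -0.5]
```

```bash
python3 -m handwheel '[[0,0.008,0,0,0,0,-1],[0,0,0,0,0,0,-1]]' | grep -E 'pos|ft'; python3 -m handwheel '[[0,0.008,0,0,0,0,-1],[0,0,0,0,0,0,-1]]' | grep -E 'pos|ft'
```

```text
ee_pos: [0.4991, 0.1422, 0.1707]
ft_force: [-3.4, 6.1, -0.5]
ee_pos: [0.4991, 0.1417, 0.1707]
ft_force: [-4.8, 14.2, -0.9]
```

```bash
python3 - <<'E'
from h import *
import cv2
here()
a=read_camera("top")[155:265,230:390]
cv2.imwrite("pics/c2.png",cv2.resize(a,None,fx=5,fy=5,interpolation=cv2.INTER_CUBIC))
E
```

```text
t 6.22 manif mm [-61.4 151.  170.7] tipz 82.7 yaw err -0.0021 F [-4.8 14.2 -0.9]
```

View pics/c2.png

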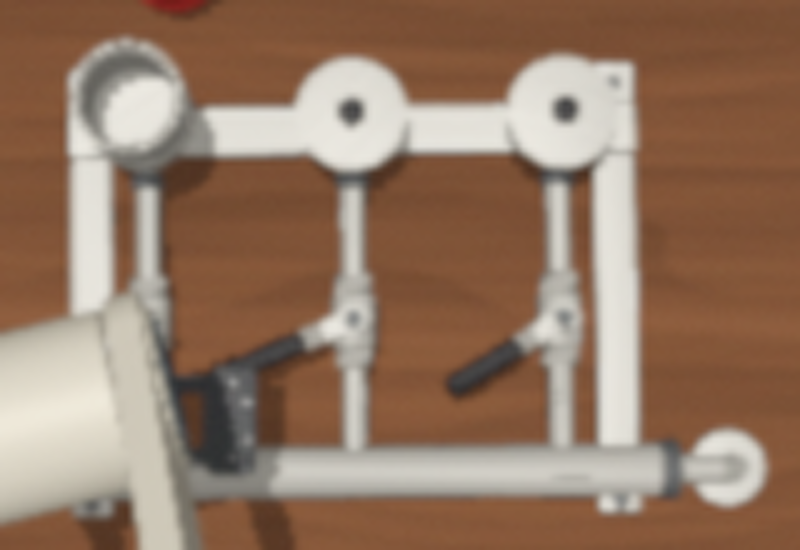

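The picture shows the wrist over the left lever and the other two levers untouched. The force rose to 14 N with no further travel, so the left valve is at its stop. I back off, lift and go to the middle lever.

```bash
python3 -m handwheel '[[0,-0.06,0,0,0,0,-1],[0,-0.06,0,0,0,0,-1],[0,0,-0.15,0,0,0,-1],[0,0,-0.15,0,0,0,-1],[0,0,0,0,0,0,-1],[-0.02,0.17,0,0,0,0,-1],[-0.02,0.17,0,0,0,0,-1],[0,0.18,0,0,0,0,-1],[0,0,0,0,0,0,-1]]' | grep -E 'pos|ft'
python3 -c "from h import *;to(-.073,.065,.084)"
```

```text
ee_pos: [0.4919, 0.0585, 0.2297]
ft_force: [-0.7, -0.6, 0.5]
t 7.4 manif mm [-69.8  68.  229.7] tipz 141.7 yaw err -0.0031 F [-0.7 -0.6  0.5]
units [-0.015  0.015  0.289]
```

```bash
python3 -m handwheel '[[-0.015,0.015,0.1,0,0,0,-1],[0,0,0.1,0,0,0,-1],[0,0,0.09,0,0,0,-1],[0,0,0,0,0,0,-1],[0.04,0,0,0,0,0,-1],[0.04,0,0,0,0,0,-1],[0.03,0,0,0,0,0,-1],[0.03,0,0,0,0,0,-1],[0.03,0,0,0,0,0,-1],[0,0,0,0,0,0,-1]]' | grep -E 'pos|ft'
python3 -c "from h import *;to(-.017,.065,.084)"
```

```text
ee_pos: [0.5238, 0.0574, 0.1726]
ft_force: [-0.6, 0.7, 0.2]
t 8.65 manif mm [-38.   66.4 172.6] tipz 84.6 yaw err -0.0007 F [-0.6  0.7  0.2]
units [0.105 0.007 0.003]
```

```bash
python3 -m handwheel '[[0.03,0,0,0,0,0,-1],[0.03,0,0,0,0,0,-1],[0.02,0,0,0,0,0,-1],[0.01,0,0,0,0,0,-1],[0,0,0,0,0,0,-1]]' | grep -E 'pos|ft'
python3 -c "from h import *;here()"
```

```text
ee_pos: [0.5418, 0.0577, 0.1727]
ft_force: [-0.4, 0.5, 0.2]
t 9.28 manif mm [-20.   66.4 172.7] tipz 84.7 yaw err -0.0008 F [-0.4  0.5  0.2]
```

```bash
for i in 1 2; do python3 -m handwheel '[[0.01,0,0,0,0,0,-1],[0,0,0,0,0,0,-1]]' | grep -E 'pos|ft'; done
```

```text
ee_pos: [0.5435, 0.0579, 0.1727]
ft_force: [-1.4, 1.8, 0.3]
ee_pos: [0.5455, 0.0578, 0.1727]
ft_force: [-2.3, 0.4, 0.0]
```

```bash
python3 -m handwheel '[[0.008,0,0,0,0,0,-1],[0,0,0,0,0,0,-1]]' | grep -E 'pos|ft'
```

```text
ee_pos: [0.5462, 0.0579, 0.1726]
ft_force: [-5.7, 1.4, 3.1]
```

```bash
python3 -m handwheel '[[0.008,0,0,0,0,0,-1],[0,0,0,0,0,0,-1]]' | grep -E 'pos|ft'
```

```text
ee_pos: [0.5466, 0.0579, 0.1725]
ft_force: [-11.0, 1.9, 8.3]
```

The middle lever is at its stop: 11 N, and no more travel at about x = -15 mm. Next is the right lever.

```bash
python3 -m handwheel '[[-0.08,0,0,0,0,0,-1],[-0.12,0,0,0,0,0,-1],[-0.13,0,-0.14,0,0,0,-1],[0,0,-0.14,0,0,0,-1],[0,0.16,0,0,0,0,-1],[0,0.16,0,0,0,0,-1],[0,0.16,0,0,0,0,-1],[0,0.16,0,0,0,0,-1],[0,0,0,0,0,0,-1]]' | grep -E 'pos|ft'
python3 -c "from h import *;to(-.083,-.065,.084)"
```

```text
ee_pos: [0.4845, -0.0727, 0.2289]
ft_force: [0.4, 0.3, -0.4]
t 11.4 manif mm [-79.3 -63.1 228.9] tipz 140.9 yaw err -0.0033 F [ 0.4  0.3 -0.4]
units [-0.019  0.009  0.284]
```

```bash
python3 -m handwheel '[[-0.02,0.01,0.1,0,0,0,-1],[0,0,0.1,0,0,0,-1],[0,0,0.09,0,0,0,-1],[0,0,0,0,0,0,-1],[0.04,0,0,0,0,0,-1],[0.04,0,0,0,0,0,-1],[0.03,0,0,0,0,0,-1],[0.03,0,0,0,0,0,-1],[0.03,0,0,0,0,0,-1],[0.03,0,0,0,0,0,-1]]' | grep -E 'pos|ft'
python3 -m handwheel '[[0.03,0,0,0,0,0,-1],[0.03,0,0,0,0,0,-1],[0.02,0,0,0,0,0,-1],[0.02,0,0,0,0,0,-1],[0,0,0,0,0,0,-1]]' | grep -E 'pos|ft'
python3 -c "from h import *;to(-.017,-.065,.084)"
```

```text
ee_pos: [0.5197, -0.0721, 0.1702]
ft_force: [-4.4, 3.0, 0.4]
ee_pos: [0.5411, -0.0724, 0.1708]
ft_force: [-0.2, -0.2, 0.2]
t 13.28 manif mm [-22.7 -63.6 170.8] tipz 82.8 yaw err -0.0007 F [-0.2 -0.2  0.2]
units [ 0.028  0.007 -0.006]
```

```bash
for r in 0.015 ; do python3 -m handwheel '[[0.015,0,0,0,0,0,-1],[0.01,0,0,0,0,0,-1],[0,0,0,0,0,0,-1]]' | grep -E 'pos|ft'; done
python3 -m handwheel '[[0.008,0,0,0,0,0,-1],[0,0,0,0,0,0,-1]]' | grep -E 'pos|ft'
```

```text
ee_pos: [0.5457, -0.0722, 0.1707]
ft_force: [-0.8, 1.2, 0.4]
ee_pos: [0.5471, -0.0721, 0.1707]
ft_force: [-2.4, 1.5, -1.0]
```

```bash
python3 -m handwheel '[[0.008,0,0,0,0,0,-1],[0,0,0,0,0,0,-1]]' | grep -E 'pos|ft'
```

```text
ee_pos: [0.5488, -0.0721, 0.1706]
ft_force: [-2.9, 2.4, 0.7]
```

```bash
python3 -m handwheel '[[0.006,0,0,0,0,0,-1],[0,0,0,0,0,0,-1]]' | grep -E 'pos|ft'
```

```text
ee_pos: [0.5492, -0.0721, 0.1706]
ft_force: [-5.5, 2.0, 3.3]
```

```bash
python3 -m handwheel '[[0.006,0,0,0,0,0,-1],[0,0,0,0,0,0,-1]]' | grep -E 'pos|ft'
```

```text
ee_pos: [0.5496, -0.0721, 0.1705]
ft_force: [-8.4, 2.4, 6.7]
```

```bash
python3 -m handwheel '[[0.006,0,0,0,0,0,-1],[0,0,0,0,0,0,-1],[-0.08,0,0,0,0,0,-1],[-0.12,0,0,0,0,0,-1],[-0.13,0,0,0,0,0,-1],[0,0,-0.15,0,0,0,-1],[0,0,-0.2,0,0,0,-1],[-0.1,0,-0.2,0,0,0,-1],[-0.1,0,-0.1,0,0,0,-1],[-0.1,0.15,0,0,0,0,-1]]' | grep -E 'pos|ft'
python3 -m handwheel '[[-0.09,0.2,0,0,0,0,-1],[-0.09,0.2,0,0,0,0,-1],[-0.09,0.2,0,0,0,0,-1],[-0.09,0.2,0,0,0,0,-1],[-0.09,0.2,0,0,0,0,-1],[-0.09,0.2,0,0,0,0,-1],[-0.09,0.2,0,0,0,0,-1],[-0.09,0.2,0,0,0,0,-1],[0,0,0,0,0,0,-1],[0,0,0,0,0,0,-1]]' | grep -E 'pos|ft'
python3 - <<'E'
from h import *
import cv2
here()
a=read_camera("top");cv2.imwrite("pics/top3.png",a);a=a[155:265,230:390]
cv2.imwrite("pics/c3.png",cv2.resize(a,None,fx=5,fy=5,interpolation=cv2.INTER_CUBIC))
E
```

```text
ee_pos: [0.4272, -0.1037, 0.3027]
ft_force: [-0.5, -0.1, 0.3]
ee_pos: [0.2872, -0.4255, 0.3006]
ft_force: [1.1, -0.1, 0.2]
t 17.15 manif mm [-281.9 -412.9  300.6] tipz 212.6 yaw err -0.0015 F [ 1.1 -0.1  0.2]
```

View pics/c3.png

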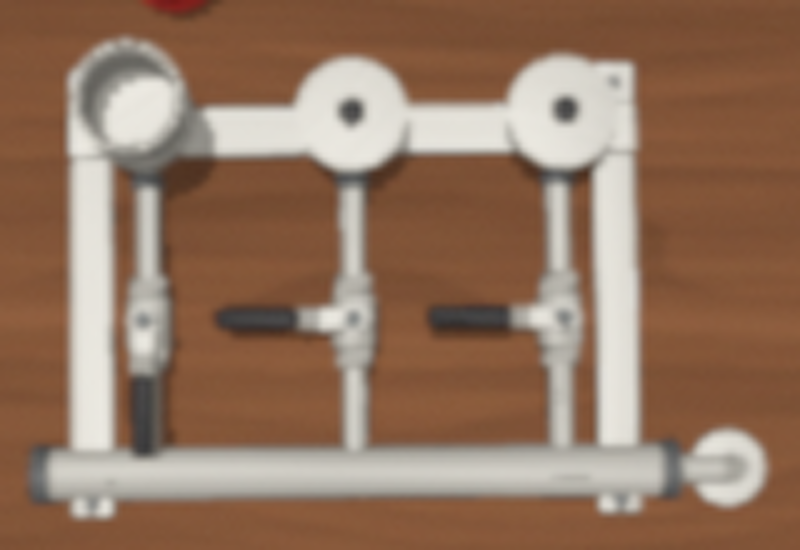

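The left lever is in line with its pipe, with its tip at (144,453). The middle lever (tip 215,319) and the right lever (tip 430,317) lie straight across their pipes. The funnel and lids have not moved, and the hand is clear.

```bash
python3 -c "
from h import *
fit([(142,319),(353,318),(564,317)],[(144,455),(214,319),(427,317)],(358,472))
print(hand_in())"
```

```text
pose [ 0.5624 -0.0075  0.0181  1.5871  0.0087  0.003 ] res [ 0.1 -0.1  0.1 -0.1  0.2 -0.1  0.   0.4  0.2 -0.   0.  -0.  -0.7 -0.1]
[[ 0.5601  0.1224  0.088 ]
 [ 0.5624 -0.0075  0.088 ]
 [ 0.5648 -0.1375  0.088 ]
 [ 0.4751  0.1195  0.095 ]
 [ 0.5601  0.0774  0.095 ]
 [ 0.563  -0.0525  0.095 ]
 [ 0.4674 -0.0093  0.061 ]]
the job is handed in; nothing more can be done
None
```

The job is handed in at about 17 s: the funnel's valve (left) is fully open, the middle and right valves are fully shut, the funnel and lids did not move, and the hand finished clear; the hand-in returned no verdict.

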